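Snap the cover home on a repair bench

TASK

The dark cover on the housing in the sloped work-holder is only resting on its two spring latches. Take the hand seating tool from its round pad and press the cover squarely with it until it clicks past both latches and is fully home on its seals, and keep it pressed there with about 20 N for one second so that they bed, never forcing it; then stand the tool upright back on its pad. Do not push the cover with the fingers, and leave everything else on the bench where it is.

Things in the scene. Friction and masses are not known exactly. Their poses are not given: they have to be found in the camera images.
- housing: Steel housing 88 x 150 x 46 mm, beige blocks at its ends, clamped in a grey work-holder (footplate 125 x 170 mm) on the bench; fixed. Origin at the centre of its underside. Its z axis is its own upward normal, leaning 0.30 rad from vertical towards its low side (its -x side): the cover is pressed along -z. y runs along the 150 mm length and is level.
- housing_rim (a point): Middle of the housing's open-topped pocket at rim height, 46 mm along the housing's z from its origin; same axes. The pocket measures 73 mm (x) by 114 mm (y), 16 to 20.5 mm deep. A sprung beige latch 24 mm wide in the middle of each end (+y and -y) must give way by about 3 mm for the cover to pass.
- housing_seat (a point): The highest that the pocket's floor can be, 30 mm along the housing's z; same axes. The floor is a firm pack of seals lying 0 to 4.5 mm below this point (unknown, out of sight): home, the cover's top is 0 to 4.5 mm below the rim. The cover resists with up to 10 to 30 N (it varies) over the first 4 mm or so, then clicks and drops freely to the floor. One end may click before the other.
- cover_top (a point): Middle of the flat top of the dark plastic snap-fit cover, a loose slab 70 x 112 x 16 mm; z is its normal, y along its 112 mm. At the start it sits in the pocket on the latches, its top about 7 mm above the rim. More than 60 N breaks it, and so does pressing it with more than 3 N with the tool leaning over 0.2 rad from its normal.
- seater_grip (a point): Hand seating tool, 90 mm tall, 0.25 to 0.42 kg, standing upright: the middle of its square aluminium stem, where it is gripped, 70 mm above the underside of its foot. z is the tool's axis, foot to cap. Stem 26 x 26 mm, flats facing the tool's x and y. Grip it above the round collar (44 mm diameter, 36 to 44 mm above the underside); its black cap, as wide as the stem, ends at 90 mm.
- seater_foot (a point): Middle of the flat underside of the tool's round white foot (56 mm diameter, 14 mm high, faced with firm rubber), which presses the cover; axes as the tool's. The foot is stiffly sprung: it gives by a few millimetres towards the stem under load, 6 mm at most.
- pad: Round black rubber pad, 120 mm in diameter and 3 mm thick, fixed on the bench, on which the tool stands. Origin at the centre of its underside, on the bench.
- spool: Bystander: solder reel, 60 mm in diameter, 44 mm high, standing. Origin under its centre.
- end_block: Bystander: spare beige end block, 62 x 26 x 30 mm. Origin under its centre.
- driver: Bystander: screwdriver lying down, about 200 mm long, roughly along y.
- flux_jar: Bystander: jar, 60 mm in diameter, 65 mm high. Origin under its centre.
- meter: Bystander: hand-held meter lying flat, 150 x 78 x 38 mm. Origin under its centre.
- scrap_tray: Bystander: aluminium tray, 100 x 130 x 35 mm. Origin under its centre.
- heat_sink: Bystander: dark steel block, 70 x 50 x 30 mm. Origin under its centre.
There are look-alikes about, which are no part of the job. Leave any blue look-alike of the part that bears seater_grip alone.

How it is judged:
By the outcome, as a careful person would: the job done as asked, in the order asked, and still so for the second after the job is handed in, with the robot touching nothing.
It also fails if it takes over 64 s, if anything falls off the work surface, if the arm or the gripper's body presses on something with over 40 N, if the wrist force passes 120 N, or if a joint passes its speed limit or range.

ROBOT

A 7-joint arm with a two-finger parallel gripper is mounted at the origin on the work surface. World frame = base frame: x ahead of the robot, y to its left, z up, the work surface at z = 0. Lengths are in mm, angles in rad, forces in N, time in s.
With the tool pointing down it reaches from about 425 to 800 mm from the base axis. Payload 8.3 kg.
Tool frame: the origin (TCP) lies on the centre line of the jaws, within the pads' length; the fingertips stand 17 mm ahead of it and the grasp point (between the pads) lies 2 mm behind it (ctrl.nose_length is the distance from the TCP to the fingertips, in mm); z points along the fingers, y is the line along which they close (so a half turn about z gives the same grasp; the last joint's range is limited). The gripper opens to 85 mm and grips with 20 to 120 N. Pads are 22 mm wide; open, the fingers measure 114 mm over their backs; the gripper's body (76 mm by 85 mm) begins 54 mm behind the grasp point. The pads swing forward as they close: fully open they stand 13 mm farther back than shut.
Start: joints at [-1.343, 0.383, 0.016, 1.37, -0.006, 1.388, -0.046], TCP at [179.148, 598.757, 248.279] pointing down, gripper open.
Joint ranges: [-2.95, 2.95], [-0.25, 2.06], [-1.52, 1.56], [0.18, 2.33], [-1.44, 4.58], [0.02, 2.06], [-3.01, 3.01]. Speed limits (rad/s): [2.39, 2.39, 3.01, 3.01, 3.14, 3.14, 3.14].

INTERFACE

Orientations are given as a 3x3 rotation matrix whose columns are the frame's x, y, z axes.
In Python, from station import ctrl gives the robot as it stands.
- The arm moves only by the tool send_rows, never from a script. Its argument "motion" is a list of rows, each a list of 3 entries, a list of its own where there are three numbers: the turn, a rotation vector about the world's x, y, z as a fraction of full scale, then the shift along the world's x, y, z as a fraction of full scale, then the closure, from -1 (fully open) to 1 (shut). In form: [[[wx, wy, wz], [dx, dy, dz], grip], ...]. A call has 1 to 12 rows; each row is the pose to reach, as a shift and turn from the pose commanded when the call began; what a row does not reach only later rows make up. Full scale, the value 1, is 0.25 m for a shift and 90 degrees for a turn. A row lasts 1/10 s, in which the tool goes at most 50 mm and 8.59 degrees, less where a joint would pass 70% of its speed; a pose out of reach is approached as far as the arm can. A call with a number of a shift or a turn outside -1 to 1 is refused whole. A call with a gripper value outside its range is refused whole. The fingers move at their own pace and stop on an object; "squeeze" is the grip in N (left out, the last holds). Time passes only in rows, so rows that repeat a pose let the fingers close. It gives the time, the measured TCP pose, the force, the opening and the grip force at its end, in the units of the state.
- ctrl.get_state(): the state, without advancing time (a new reading comes with each control period).
- ctrl.get_image(name): name is "scene" or "top"; returns the picture (420x560x3 uint8, red, green, blue); there is no depth.
- ctrl.camera_model(name): a dict with "fx", "fy", "cx", "cy" (pixels), "R" (3x3) and "t" (3): a world point X has camera coordinates R X + t. Camera axes: x right, y down, z forward; pixel columns grow to the right and rows downward; lengths in mm; the calibration is good to about 2 mm. A picture is of the moment at which its call begins. camera_model takes no time and is no camera call.
- ctrl.hand_in(): hands the job in; it is judged then, once.
The state is a dict: "time": time; "q": joint angles; "joint_vel": joint speeds; "joint_torque": joint torques, N m; "position": TCP position; "eef_rot": TCP orientation; "contact_force": force on the tool from outside, world axes, zero at the start; "wrist_torque": the same for the moment, N m; "width": finger opening in mm; "finger_force": force on a finger pad.
Only numpy, scipy, OpenCV 4.12 (cv2) and the standard library are available. Lean on these libraries where they do the work, as an engineer would, in place of code of your own. Each camera call takes 0.05 s, during which the arm holds its last target. There are 200 camera calls.

## Working session

There is one attempt and no reset: what is moved stays moved. The work goes in short steps, Python scripts to look and compute and a tool call to move; the robot and the scene stay as the last step left them, time stands still between calls to the robot, and variables do not carry over. Pictures are saved under pics/ and viewed, at most 10 in all, crops included, and the job is handed in when it is done.

Besides the shell and the picture viewer there is one more tool, called after "Call:" by a JSON object that holds its "name" and its "arguments", one argument or row to a line. send_rows: Moves the arm, as the interface text tells. Shift numbers are shares of 0.25 m and turn numbers shares of 90 degrees, none past 1 either way. Its arguments: {"type":"object","properties":{"motion":{"type":"array","items":{"type":"array"}},"squeeze":{"type":"number"}},"required":["motion"]}

```bash
mkdir -p pics; ls
python3 - <<'E'
from station import ctrl
import cv2,numpy as np
for n in("scene","top"):
    im=ctrl.get_image(n); cv2.imwrite(f"pics/{n}0.png",im[:,:,::-1]); c=ctrl.camera_model(n)
    print(n,c["fx"],c["cx"],c["cy"],np.round(-c["R"].T@c["t"]),np.round(c["R"],3).tolist())
s=ctrl.get_state();print(s["position"],np.round(s["eef_rot"],3).tolist(),s["contact_force"],s["width"],s["time"])
E
```

```text
pics
scene 419.0376615769912 280.6094441455683 205.15423178077913 [1502. -178.  921.] [[0.189, 0.982, 0.017], [0.645, -0.111, -0.756], [-0.74, 0.154, -0.654]]
top 400.5560949621567 266.87979941083313 213.4871891533547 [ 445.   -7. 1064.] [[-0.023, -1.0, -0.009], [-0.993, 0.024, -0.118], [0.118, 0.007, -0.993]]
[179.01932851 598.35406968 247.36411846] [[-0.958, 0.287, -0.001], [0.287, 0.958, -0.002], [-0.0, -0.002, -1.0]] [-0.60618496 -0.23413342 -0.62556731] 85.48720197932097 0.1
```

View pics/scene0.png

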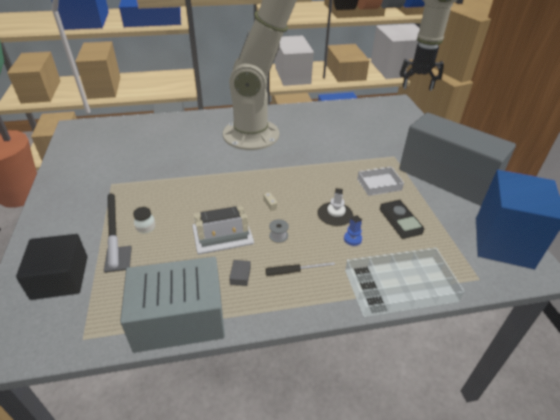

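View pics/top0.png

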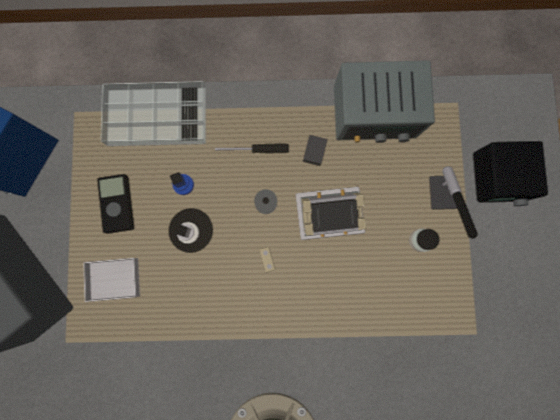

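Tool candidates in the top view: the white-footed tool on the black pad at (188,232), and a blue-footed look-alike off the pad at (182,184). The white one on the round pad fits; I'll check it and the housing in an enlarged crop.

Run:
```python
import cv2,numpy as np
t=cv2.imread("pics/top0.png");s=cv2.imread("pics/scene0.png")
f=lambda im,x,y,w,h:cv2.resize(im[y:y+h,x:x+w],(400,300),interpolation=cv2.INTER_CUBIC)
a=np.hstack([f(t,155,170,80,60+0),f(s,310,180,80,60)])
a=np.hstack([f(t,148,200,80,60),f(s,310,180,80,60)])
b=np.hstack([f(t,292,185,80,60),f(s,184,194,80,60)])
cv2.imwrite("pics/crop0.png",np.vstack([a,b]))
```

```text
(no output)
```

View pics/crop0.png

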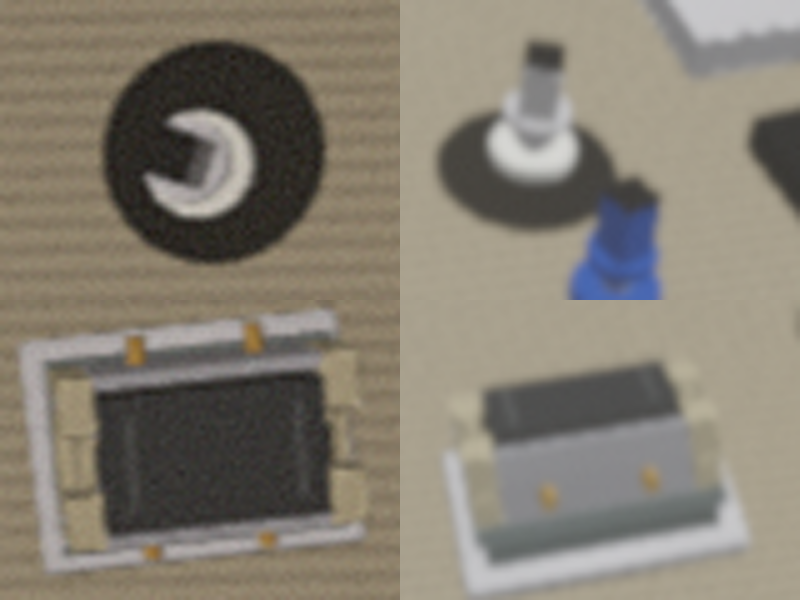

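The crop confirms it: white-footed tool on the black pad (pad centre at about (191,230), foot at about (188,233) in the top view). The housing's high side faces +x world, so it leans towards the robot. Next I measure the corners and the stem's yaw.

```bash
cat > h.py <<'E'
import cv2,numpy as np
from station import ctrl
def avg(n,k=6): return np.mean([ctrl.get_image(n).astype(float) for _ in range(k)],0)
def ray(n,p):
    c=ctrl.camera_model(n);R=np.array(c["R"]);o=-R.T@np.array(c["t"])
    d=R.T@np.array([(p[0]-c["cx"])/c["fx"],(p[1]-c["cy"])/c["fy"],1]);return o,d/np.linalg.norm(d)
def plane(n,p,z): o,d=ray(n,p);return o+d*(z-o[2])/d[2]
def tri(pt,ps):
    o1,d1=ray("top",pt);o2,d2=ray("scene",ps)
    s=np.linalg.lstsq(np.c_[d1,-d2],o2-o1,rcond=None)[0]
    a,b=o1+d1*s[0],o2+d2*s[1];return (a+b)/2,np.linalg.norm(a-b)
def proj(n,X):
    c=ctrl.camera_model(n);v=np.array(c["R"])@X+np.array(c["t"]);return np.array([c["fx"]*v[0]/v[2]+c["cx"],c["fy"]*v[1]/v[2]+c["cy"]])
E
python3 - <<'E'
from h import *
T=avg("top");S=avg("scene");np.savez("im.npz",T=T,S=S)
def f(im,x,y,w,h,g): return np.clip(cv2.resize(im[y:y+h,x:x+w,::-1],(400,300),interpolation=cv2.INTER_CUBIC)*g,0,255)
a=np.hstack([f(T,168,213,40,30,2.2),f(S,320,184,40,30,1.2)])
b=np.hstack([f(T,292,185,80,60,2),f(S,184,194,80,60,1.6)])
cv2.imwrite("pics/crop1.png",np.vstack([a,b]))
# white foot & pad
g=T.mean(2)
def quad(im,box,lo,hi):
    x,y,w,h=box;u=cv2.resize(im[y:y+h,x:x+w].mean(2),None,fx=8,fy=8,interpolation=cv2.INTER_CUBIC)
    m=((u>lo)&(u<hi)).astype(np.uint8);m=cv2.morphologyEx(m,cv2.MORPH_OPEN,np.ones((9,9)))
    cs,_=cv2.findContours(m,0,2);c=max(cs,key=cv2.contourArea)
    return c,lambda p:(np.array(p)+.5)/8-.5+[x,y]
for n,im,box in(("top",T,(306,192,58,48)),("scene",S,(192,200,56,34))):
    for hi in(60,70,80):
        c,k=quad(im,box,0,hi);r=cv2.minAreaRect(c)
        print(n,hi,cv2.contourArea(c)/64,k(r[0]),np.array(r[1])/8,r[2],[k(q[0]).round(1).tolist() for q in cv2.approxPolyDP(c,20,True)])
c,k=quad(T,(160,200,60,60),0,70);p,rr=cv2.minEnclosingCircle(c);print("pad",k(p),rr/8,plane("top",k(p),3))
c,k=quad(T,(160,200,60,60),130,256);p,rr=cv2.minEnclosingCircle(c);print("foot",k(p),rr/8,plane("top",k(p),17))
E
```

```text
top 60 1222.28125 [334.49429703 214.8758297 ] [28.06884956 46.08207703] 83.76394653320312 [[355.1, 200.1], [311.2, 203.6], [313.9, 230.7], [356.8, 226.2]]
top 70 1264.9296875 [334.46686935 214.90711594] [28.55700493 46.69258118] 83.79222869873047 [[355.6, 200.3], [311.3, 203.2], [313.6, 230.7], [356.9, 226.6]]
top 80 1299.2421875 [334.50393486 214.95776367] [29.00290489 47.37210083] 83.83515930175781 [[355.7, 200.1], [310.9, 203.2], [313.3, 230.8], [357.1, 226.8]][ WARN:0@9.953] global loadsave.cpp:1063 imwrite_ Unsupported depth image for selected encoder is fallbacked to CV_8U.
Traceback (most recent call last):
ValueError: max() iterable argument is empty
```

View pics/crop1.png

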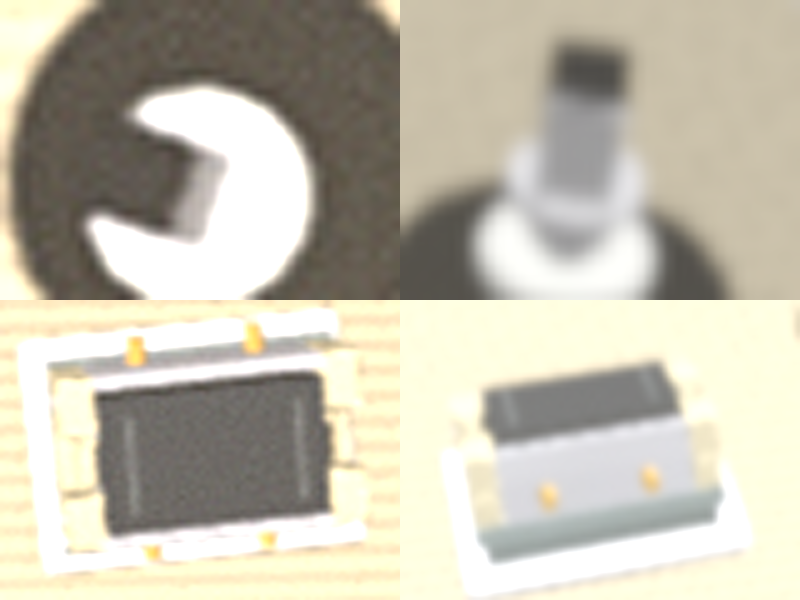

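Run:
```python
from h import *
z=np.load("im.npz");T,S=z["T"],z["S"]
# cover corners: scene crop read by eye on 5x crop, top from mask
px=lambda p,o,s:(np.array(p)+.5)/s-.5+np.array(o)
sc={k:px(v,(184,194),5) for k,v in {"++":(679,413-300),"+-":(500,445-300),"--":(484,393-300),"-+":(662,364-300)}.items()}
for k in sc: sc[k]-= [80,0]   # right-hand panel offset 400/5
tp={"++":(311.2,203.3),"+-":(355.5,200.1),"--":(357,226.6),"-+":(313.6,230.7)}
P={}
for k in sc: P[k],e=tri(tp[k],sc[k]);print(k,P[k].round(1),round(e,1))
c=sum(P.values())/4
ex=(P["++"]+P["+-"]-P["--"]-P["-+"])/2;ey=(P["++"]+P["-+"]-P["+-"]-P["--"])/2
print("c",c,"ex",ex,np.linalg.norm(ex),np.arcsin(ex[2]/np.linalg.norm(ex)),"ey",ey,np.linalg.norm(ey))
# other check: top-only with assumed height
print("top centre rays",[plane("top",(334.48,214.9),h).round(1) for h in(60,80,100)])
g=T.mean(2);print(g[230,175:215].round(),S.mean(2)[206:214,215].round())
def blob(lo,hi):
    u=cv2.resize(g[195:265,155:225],None,fx=8,fy=8,interpolation=cv2.INTER_CUBIC)
    m=((u>lo)&(u<hi)).astype(np.uint8);c=max(cv2.findContours(m,0,2)[0],key=cv2.contourArea)
    p,r=cv2.minEnclosingCircle(c);return (np.array(p)+.5)/8-.5+[155,195],r/8
p,r=blob(0,65);print("pad",p,r,plane("top",p,3))
p,r=blob(100,256);print("foot",p,r,plane("top",p,15))
# cap top in scene and top
for n,o,pts in(("top",(168,213),[(228,155),(207,240),(195,150),(177,233)]),):
    print([plane(n,px(q,o,10),h).round(1) for q,h in zip(pts,(47,47,93,93))])
print("scene cap top mid", plane("scene",px((592-400,48),(320,184),10),93),"stem/cap lower",plane("scene",px((588-400,93),(320,184),10),75))
print(ctrl.nose_length)
```

```text
++ [ 584.9 -110.3   85.1] 0.1
+- [ 590.9 -217.8   82.4] 4.7
-- [ 526.3 -223.8   66.5] 0.7
-+ [ 518.6 -114.9   67.2] 1.6
c [ 555.17082534 -166.69464096   75.32115487] ex [65.51466878  5.22537209 16.9326408 ] 67.86892266355403 0.2521539194551682 ey [ -6.82946293 108.21980535   1.71112933] 108.44858596228741
top centre rays [array([ 557.6, -170.4,   60. ]), array([ 555.4, -167.2,   80. ]), array([ 553.1, -163.9,  100. ])]
[ 39.  38.  37.  37.  40.  41.  40.  42.  39.  41.  37.  47.  71.  83.
  88. 108. 143. 159. 147. 162. 182. 185. 163. 112.  59.  41.  38.  38.
  42.  41.  40.  39.  41.  41.  43.  43.  39.  66. 109. 127.] [155. 152. 142. 118.  93.  80.  79.  79.]
pad [190.50212479 230.16312408] 22.283456802368164 [532.28636833 204.18396562   3.        ]
foot [189.5 229.5] 49.40909957885742 [533.11446341 204.43394283  15.        ]
[array([534.1, 195.8,  47. ]), array([512.5, 201.2,  47. ]), array([531.5, 194.7,  93. ]), array([511.4, 199.1,  93. ])]
scene cap top mid [516.67941847 214.60157101  93.        ] stem/cap lower [517.32209247 215.09833397  75.        ]
17.0
```

Run:
```python
from h import *
from scipy.optimize import least_squares
z=np.load("im.npz");T,S=z["T"],z["S"]
for n,im,c0,r in(("top",T,(189.,232.),10.6),("scene",S,None,0)):
    g=im.mean(2)
    if n=="top":
        E=[]
        for a in np.radians(np.arange(-70,130,5)):
            rr=np.arange(6,16,.25);xy=np.array([c0[0]+rr*np.cos(a),c0[1]+rr*np.sin(a)],np.float32)
            v=cv2.remap(g.astype(np.float32),xy[0][None],xy[1][None],1)[0]
            i=np.argmin(np.gradient(cv2.GaussianBlur(v[None],(9,1),2)[0]));E.append(xy[:,i])
        E=np.array(E);W=np.array([plane(n,e,14)[:2] for e in E])  # mid-height-ish edge
        f=least_squares(lambda q:np.hypot(*(W-q[:2]).T)-q[2],[526,208,28],loss="soft_l1");print(f.x,np.abs(f.fun).mean())
# scene: bottom-front arc of foot, stem sides
g=S.mean(2)
for row in(189,192,196,200,):print(row,g[row,330:348].round().astype(int))
for q in((525,208),(526,210),(527,206)):
    print(q,proj("scene",np.array([*q,93])),proj("scene",np.array([*q,70])),proj("scene",np.array([*q,17])))
```

```text
[525.98615933 209.9817239   28.25231606] 0.18398663668939194
189 [158 156 155 153 141 112  85  77  79  82  86  95 115 140 152 155 156 158]
192 [158 157 155 150 132 104  84  76  72  69  68  75 106 140 154 156 156 156]
196 [156 157 156 151 141 132 129 129 129 130 133 142 154 158 158 158 156 155]
200 [166 184 187 172 148 134 130 130 130 131 137 158 179 180 168 158 157 157]
(525, 208) [337.51141224 190.18908325] [336.74724618 195.79608424] [335.05008181 208.24887802]
(526, 210) [338.21128115 190.31829855] [337.43900059 195.92565735] [335.7238347  208.37909861]
(527, 206) [337.08588038 190.64791843] [336.32548127 196.25725224] [334.63676568 208.71461735]
```

Call:
{"name": "send_rows", "arguments": {
  "motion": [
    [[0, 0, 0.04], [0.7, -0.8, -0.1], -1],
    [[0, 0, 0.04], [0.7, -0.8, -0.1], -1],
    [[0, 0, 0.04], [0.7, -0.8, -0.1], -1],
    [[0, 0, 0.04], [0.7, -0.8, -0.1], -1],
    [[0, 0, 0.04], [0.7, -0.8, -0.1], -1],
    [[0, 0, 0.04], [0.7, -0.8, -0.1], -1],
    [[0, 0, 0.04], [0.7, -0.8, -0.1], -1]
  ]
}}

```text
time: 1.4
position: [357.1, 395.5, 223.4]
eef_rot: [[-0.973, 0.233, 0.001], [0.233, 0.973, -0.001], [-0.001, -0.001, -1.0]]
contact_force: [-0.2, 2.0, 0.1]
width: 85.5
finger_force: 0.0
```

Call:
{"name": "send_rows", "arguments": {
  "motion": [
    [[0, 0, 0], [0.687, -0.755, -0.293], -1],
    [[0, 0, 0], [0.687, -0.755, -0.293], -1],
    [[0, 0, 0], [0.687, -0.755, -0.293], -1],
    [[0, 0, 0], [0.687, -0.755, -0.293], -1],
    [[0, 0, 0], [0.687, -0.755, -0.293], -1],
    [[0, 0, 0], [0.687, -0.755, -0.293], -1],
    [[0, 0, 0], [0.687, -0.755, -0.293], -1],
    [[0, 0, 0], [0.687, -0.755, -0.293], -1],
    [[0, 0, 0], [0.687, -0.755, -0.293], -1]
  ]
}}

```text
time: 2.3
position: [525.0, 212.6, 150.4]
eef_rot: [[-0.975, 0.223, -0.0], [0.223, 0.975, 0.001], [0.0, 0.001, -1.0]]
contact_force: [0.3, 0.2, 0.1]
width: 85.6
finger_force: 0.0
```

Run:
```python
from h import *
s=ctrl.get_state();print(s["position"],s["eef_rot"].round(3).tolist() if hasattr(s["eef_rot"],"round") else s["eef_rot"],np.round(s["q"],2),s["time"])
T=ctrl.get_image("top");S=ctrl.get_image("scene")
f=lambda im,x,y:cv2.resize(im[y:y+75,x:x+100,::-1],(400,300),interpolation=cv2.INTER_CUBIC)
cv2.imwrite("pics/above.png",np.hstack([f(T,140,190),f(S,290,140)]))
```

```text
[524.97930573 212.5680736  150.39198778] [[-0.975, 0.223, -0.0], [0.223, 0.975, 0.001], [0.0, 0.001, -1.0]] [-0.68  0.33  0.29  1.68 -0.1   1.14  0.99] 2.3
```

View pics/above.png

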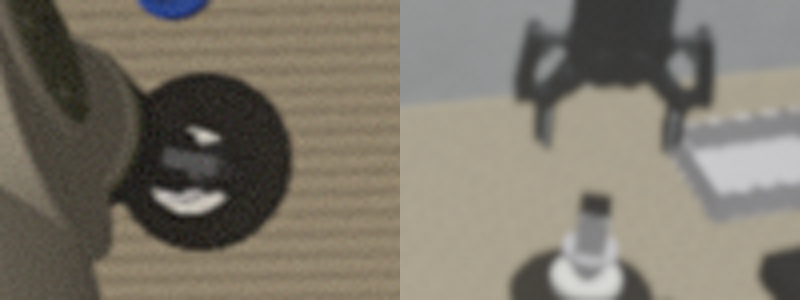

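The gripper (fingers at about (545,130) and (675,130) in the scene panel) straddles the stem (cap at about (596,205)). Descending.

Call:
{"name": "send_rows", "arguments": {
  "motion": [
    [[0, 0, 0], [0, 0, -0.15], -1],
    [[0, 0, 0], [0, 0, -0.316], -1],
    [[0, 0, 0], [0, 0, -0.316], -1],
    [[0, 0, 0], [0, 0, -0.316], -1],
    [[0, 0, 0], [0, 0, -0.316], -1],
    [[0, 0, 0], [0, 0, -0.316], -1]
  ]
}}

```text
time: 3.0
position: [527.3, 210.8, 73.4]
eef_rot: [[-0.974, 0.226, 0.003], [0.226, 0.974, 0.002], [-0.003, 0.003, -1.0]]
contact_force: [0.5, 0.1, -0.1]
width: 85.6
finger_force: 0.0
```

Call:
{"name": "send_rows", "arguments": {
  "motion": [
    [[0, 0, 0], [0, 0, 0], -0.3],
    [[0, 0, 0], [0, 0, 0], -0.3],
    [[0, 0, 0], [0, 0, 0], 0],
    [[0, 0, 0], [0, 0, 0], 0.2],
    [[0, 0, 0], [0, 0, 0], 0.4],
    [[0, 0, 0], [0, 0, 0], 1],
    [[0, 0, 0], [0, 0, 0], 1],
    [[0, 0, 0], [0, 0, 0], 1],
    [[0, 0, 0], [0, 0, 0], 1],
    [[0, 0, 0], [0, 0, 0], 1]
  ],
  "squeeze": 110
}}

```text
time: 4.0
position: [526.0, 210.2, 71.3]
eef_rot: [[-0.974, 0.226, 0.0], [0.226, 0.974, 0.0], [-0.0, 0.0, -1.0]]
contact_force: [-1.4, 0.6, 5.9]
width: 25.8
finger_force: 102.1
```

Call:
{"name": "send_rows", "arguments": {
  "motion": [
    [[0, 0, 0], [0, 0, 0.12], 1],
    [[0, 0, 0], [0, 0, 0.24], 1],
    [[0, 0, 0], [0, 0, 0.44], 1],
    [[0, 0, 0], [0, 0, 0.44], 1],
    [[0, 0, 0], [0, -0.15, 0.44], 1],
    [[0, 0, 0], [0, -0.3, 0.44], 1],
    [[0, 0, 0], [0, -0.45, 0.44], 1],
    [[0, 0, 0], [0, -0.6, 0.44], 1],
    [[0, 0, 0], [0, -0.75, 0.44], 1],
    [[0, 0, 0], [0, -0.9, 0.44], 1],
    [[0, 0, 0], [0, -1, 0.44], 1],
    [[0, 0, 0], [0, -1, 0.44], 1]
  ]
}}

```text
time: 5.2
position: [524.8, -45.4, 180.0]
eef_rot: [[-0.972, 0.233, -0.001], [0.233, 0.972, -0.002], [0.001, -0.003, -1.0]]
contact_force: [0.7, -0.8, -3.1]
width: 25.5
finger_force: 103.9
```

Call:
{"name": "send_rows", "arguments": {
  "motion": [
    [[0.004, -0.05, 0], [0.007, -0.13, 0], 1],
    [[0.007, -0.1, 0], [0.007, -0.26, 0], 1],
    [[0.01, -0.15, 0], [0.007, -0.39, 0], 1],
    [[0.014, -0.19, 0], [0.007, -0.518, 0], 1],
    [[0.014, -0.19, 0], [0.007, -0.518, 0], 1],
    [[0.014, -0.19, 0], [0.007, -0.518, 0], 1],
    [[0.014, -0.19, 0], [0.007, -0.518, 0], 1],
    [[0.014, -0.19, 0], [0.007, -0.518, 0], 1],
    [[0.014, -0.19, 0], [0.007, -0.518, 0], 1],
    [[0.014, -0.19, 0], [0.007, -0.518, 0], 1]
  ]
}}

```text
time: 6.2
position: [527.9, -168.7, 180.9]
eef_rot: [[-0.932, 0.211, 0.294], [0.228, 0.973, 0.022], [-0.281, 0.087, -0.956]]
contact_force: [-0.4, 0.4, -3.4]
width: 25.5
finger_force: 103.9
```

Run:
```python
from h import *
T=avg("top",2);S=avg("scene",2);s=ctrl.get_state()
print(np.round(s["position"],1),np.round(s["eef_rot"],3).tolist(),np.round(s["contact_force"],1),np.round(s["q"],2),s["time"])
f=lambda im,x,y:np.clip(cv2.resize(im[y:y+75,x:x+100,::-1],(400,300),interpolation=cv2.INTER_CUBIC)*1.5,0,255).astype(np.uint8)
cv2.imwrite("pics/pre.png",np.hstack([f(T,280,180),f(S,175,160)]))
R=np.array(s["eef_rot"]);F=np.array(s["position"])+R[:,2]*68.3;print("foot",F.round(1),proj("top",F),proj("scene",F))
```

```text
[ 527.7 -169.3  181. ] [[-0.932, 0.213, 0.294], [0.229, 0.973, 0.022], [-0.281, 0.087, -0.956]] [ 0.1 -0.3 -3.7] [-0.18  0.09  0.54  1.94 -0.22  0.86  1.81] 6.4
foot [ 547.8 -167.9  115.8] [337.29118845 216.33219219] [217.99601829 202.38369753]
```

View pics/pre.png

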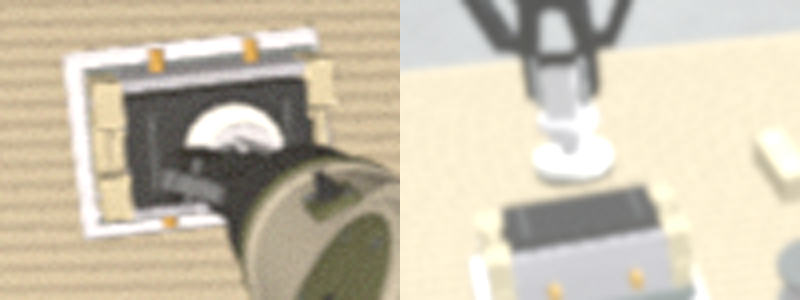

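Foot sits over the cover (foot about (338,216) in the top view vs cover centre (334.5,215); scene foot about (218,200)) and agrees with the arm's prediction. Moving in to about 12 mm above it.

Call:
{"name": "send_rows", "arguments": {
  "motion": [
    [[0, 0, 0], [0.008, 0.002, -0.06], 1],
    [[0, 0, 0], [0.016, 0.004, -0.113], 1],
    [[0, 0, 0], [0.016, 0.004, -0.113], 1],
    [[0, 0, 0], [0.016, 0.004, -0.113], 1],
    [[0, 0, 0], [0.016, 0.004, -0.113], 1]
  ]
}}

```text
time: 6.9
position: [531.9, -168.7, 153.3]
eef_rot: [[-0.932, 0.213, 0.294], [0.229, 0.973, 0.021], [-0.282, 0.087, -0.955]]
contact_force: [-0.2, 0.5, -2.8]
width: 25.0
finger_force: 103.9
```

Call:
{"name": "send_rows", "arguments": {
  "motion": [
    [[0, 0, 0], [0.0024, 0, -0.0076], 1],
    [[0, 0, 0], [0.0047, 0, -0.0153], 1],
    [[0, 0, 0], [0.007, 0.0005, -0.023], 1],
    [[0, 0, 0], [0.0083, 0.0006, -0.027], 1],
    [[0, 0, 0], [0.0083, 0.0006, -0.027], 1],
    [[0, 0, 0], [0.0083, 0.0006, -0.027], 1]
  ]
}}

```text
time: 7.5
position: [533.7, -168.4, 146.0]
eef_rot: [[-0.932, 0.213, 0.294], [0.229, 0.973, 0.022], [-0.281, 0.087, -0.956]]
contact_force: [0.2, 0.4, -2.4]
width: 25.5
finger_force: 103.9
```

Call:
{"name": "send_rows", "arguments": {
  "motion": [
    [[0, 0, 0], [0.0012, 0, -0.0038], 1],
    [[0, 0, 0], [0.0024, 0, -0.0076], 1],
    [[0, 0, 0], [0.0035, 0, -0.0115], 1],
    [[0, 0, 0], [0.0047, 0, -0.0153], 1],
    [[0, 0, 0], [0.0047, 0, -0.0153], 1],
    [[0, 0, 0], [0.0047, 0, -0.0153], 1]
  ]
}}

```text
time: 8.1
position: [535.2, -168.7, 143.4]
eef_rot: [[-0.931, 0.213, 0.295], [0.229, 0.973, 0.022], [-0.283, 0.088, -0.955]]
contact_force: [-6.8, 0.6, 8.6]
width: 25.8
finger_force: 105.6
```

Call:
{"name": "send_rows", "arguments": {
  "motion": [
    [[0, 0, 0], [0.0012, 0, -0.0038], 1],
    [[0, 0, 0], [0.0024, 0, -0.0076], 1],
    [[0, 0, 0], [0.0024, 0, -0.0076], 1]
  ]
}}

```text
time: 8.4
position: [536.1, -169.1, 142.3]
eef_rot: [[-0.931, 0.213, 0.296], [0.23, 0.973, 0.022], [-0.284, 0.088, -0.955]]
contact_force: [-11.2, 2.3, 17.4]
width: 25.3
finger_force: 106.5
```

Call:
{"name": "send_rows", "arguments": {
  "motion": [
    [[0, 0, 0], [0.0012, 0, -0.0038], 1],
    [[0, 0, 0], [0.0012, 0, -0.0038], 1],
    [[0, 0, 0], [0.002, 0, -0.0076], 1],
    [[0, 0, 0], [0.002, 0, -0.0076], 1]
  ]
}}

```text
time: 8.8
position: [536.7, -169.0, 140.0]
eef_rot: [[-0.931, 0.213, 0.297], [0.23, 0.973, 0.021], [-0.284, 0.088, -0.955]]
contact_force: [-4.9, 0.3, 7.3]
width: 25.5
finger_force: 105.7
```

Call:
{"name": "send_rows", "arguments": {
  "motion": [
    [[0, 0, 0], [0.0012, 0, -0.0038], 1],
    [[0, 0, 0], [0.0024, 0, -0.0076], 1],
    [[0, 0, 0], [0.0024, 0, -0.0076], 1]
  ]
}}

```text
time: 9.1
position: [536.6, -168.3, 136.4]
eef_rot: [[-0.932, 0.213, 0.294], [0.229, 0.973, 0.022], [-0.281, 0.087, -0.956]]
contact_force: [-0.1, 0.3, -4.0]
width: 25.5
finger_force: 104.4
```

Call:
{"name": "send_rows", "arguments": {
  "motion": [
    [[0, 0, 0], [0.0012, 0, -0.0038], 1],
    [[0, 0, 0], [0.0024, 0, -0.0076], 1],
    [[0, 0, 0], [0.0024, 0, -0.0076], 1]
  ]
}}

```text
time: 9.4
position: [537.0, -168.2, 134.1]
eef_rot: [[-0.932, 0.213, 0.293], [0.229, 0.973, 0.022], [-0.281, 0.087, -0.956]]
contact_force: [0.2, -0.6, -3.1]
width: 25.3
finger_force: 104.4
```

Call:
{"name": "send_rows", "arguments": {
  "motion": [
    [[0, 0, 0], [0.0012, 0, -0.0038], 1],
    [[0, 0, 0], [0.0024, 0, -0.0076], 1],
    [[0, 0, 0], [0.0024, 0, -0.0076], 1]
  ]
}}

```text
time: 9.7
position: [537.7, -168.4, 133.0]
eef_rot: [[-0.932, 0.213, 0.294], [0.229, 0.973, 0.022], [-0.281, 0.088, -0.956]]
contact_force: [-5.5, 0.8, 5.1]
width: 25.5
finger_force: 105.2
```

Call:
{"name": "send_rows", "arguments": {
  "motion": [
    [[0, 0, 0], [0.0012, 0, -0.0038], 1],
    [[0, 0, 0], [0.0016, 0, -0.0053], 1],
    [[0, 0, 0], [0.0016, 0, -0.0053], 1]
  ]
}}

```text
time: 10.0
position: [538.0, -168.4, 132.4]
eef_rot: [[-0.932, 0.213, 0.294], [0.229, 0.973, 0.022], [-0.282, 0.088, -0.955]]
contact_force: [-10.5, 1.9, 13.4]
width: 25.4
finger_force: 106.0
```

Call:
{"name": "send_rows", "arguments": {
  "motion": [
    [[0, 0, 0], [0.0002, 0, -0.0008], 1],
    [[0, 0, 0], [0.0002, 0, -0.0008], 1],
    [[0, 0, 0], [0.0002, 0, -0.0008], 1]
  ]
}}

```text
time: 10.3
position: [538.0, -168.4, 132.3]
eef_rot: [[-0.932, 0.213, 0.294], [0.23, 0.973, 0.023], [-0.282, 0.089, -0.955]]
contact_force: [-12.0, 2.9, 13.3]
width: 25.4
finger_force: 106.0
```

Call:
{"name": "send_rows", "arguments": {
  "motion": [
    [[0, 0, 0], [0, 0, 0], 1],
    [[0, 0, 0], [0, 0, 0], 1],
    [[0, 0, 0], [0, 0, 0], 1],
    [[0, 0, 0], [0, 0, 0], 1],
    [[0, 0, 0], [0, 0, 0], 1],
    [[0, 0, 0], [0, 0, 0], 1],
    [[0, 0, 0], [0, 0, 0], 1],
    [[0, 0, 0], [0, 0, 0], 1],
    [[0, 0, 0], [0, 0, 0], 1],
    [[0, 0, 0], [0, 0, 0], 1],
    [[0, 0, 0], [0, 0, 0], 1],
    [[0, 0, 0], [0, 0, 0], 1]
  ]
}}

```text
time: 11.5
position: [538.1, -168.4, 132.4]
eef_rot: [[-0.932, 0.213, 0.295], [0.229, 0.973, 0.023], [-0.282, 0.089, -0.955]]
contact_force: [-11.1, 1.8, 14.0]
width: 25.3
finger_force: 106.0
```

Call:
{"name": "send_rows", "arguments": {
  "motion": [
    [[0, 0, 0], [-0.006, 0, 0.02], 1],
    [[0, 0, 0], [-0.018, -0.001, 0.06], 1],
    [[0, 0, 0], [-0.047, -0.0035, 0.153], 1],
    [[0, 0, 0], [-0.06, -0.004, 0.24], 1],
    [[0, 0, 0], [-0.06, -0.004, 0.3], 1],
    [[0, 0, 0], [-0.06, -0.004, 0.3], 1],
    [[0, 0, 0], [-0.06, -0.004, 0.3], 1],
    [[0, 0, 0], [-0.06, -0.004, 0.3], 1]
  ]
}}

```text
time: 12.3
position: [522.7, -169.0, 205.0]
eef_rot: [[-0.932, 0.213, 0.292], [0.229, 0.973, 0.022], [-0.28, 0.087, -0.956]]
contact_force: [-0.8, 0.5, -2.9]
width: 25.7
finger_force: 104.5
```

Run:
```python
from h import *
T=avg("top",3);S=avg("scene",3);s=ctrl.get_state()
print(np.round(s["position"],1),np.round(s["contact_force"],1),s["time"])
f=lambda im,x,y:np.clip(cv2.resize(im[y:y+75,x:x+100,::-1],(400,300),interpolation=cv2.INTER_CUBIC)*1.5,0,255).astype(np.uint8)
cv2.imwrite("pics/post.png",np.hstack([f(T,280,180),f(S,175,165)]))
```

```text
[ 523.1 -169.3  205.7] [-0.4 -0.1 -2.7] 12.6
```

View pics/post.png

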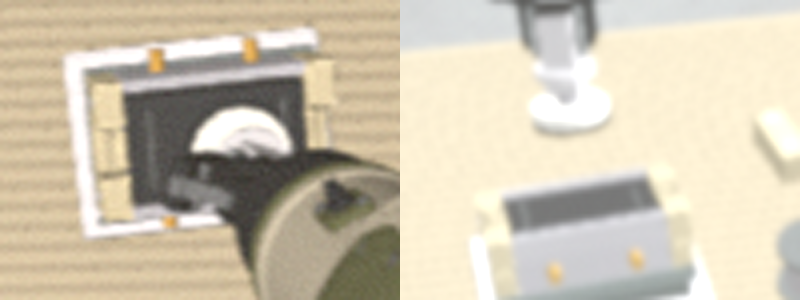

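Pressed square: the cover top now sits evenly below the rim (dark area about (215,130) in the top panel, (580,205) in the scene panel), and the tool is clear. Bringing the tool back.

Call:
{"name": "send_rows", "arguments": {
  "motion": [
    [[-0.003, 0.04, 0], [0.002, 0.1, 0], 1],
    [[-0.006, 0.08, 0], [0.004, 0.22, 0], 1],
    [[-0.009, 0.12, 0], [0.006, 0.34, 0], 1],
    [[-0.012, 0.16, 0], [0.008, 0.48, 0], 1],
    [[-0.014, 0.19, 0], [0.011, 0.62, 0], 1],
    [[-0.014, 0.19, 0], [0.011, 0.76, 0], 1],
    [[-0.014, 0.19, 0], [0.011, 0.9, 0], 1],
    [[-0.014, 0.19, 0], [0.011, 1, 0], 1],
    [[-0.014, 0.19, 0], [0.011, 1, 0], 1]
  ]
}}

```text
time: 13.5
position: [525.7, 86.1, 205.7]
eef_rot: [[-0.976, 0.219, -0.001], [0.219, 0.976, 0.002], [0.001, 0.002, -1.0]]
contact_force: [0.8, 0.6, -2.0]
width: 25.6
finger_force: 104.5
```

Call:
{"name": "send_rows", "arguments": {
  "motion": [
    [[0, 0, 0], [0.003, 0.13, 0], 1],
    [[0, 0, 0], [0.006, 0.26, -0.05], 1],
    [[0, 0, 0], [0.012, 0.4, -0.1], 1],
    [[0, 0, 0], [0.012, 0.505, -0.2], 1],
    [[0, 0, 0], [0.012, 0.505, -0.3], 1],
    [[0, 0, 0], [0.012, 0.505, -0.4], 1],
    [[0, 0, 0], [0.012, 0.505, -0.49], 1],
    [[0, 0, 0], [0.012, 0.505, -0.49], 1],
    [[0, 0, 0], [0.012, 0.505, -0.49], 1],
    [[0, 0, 0], [0.012, 0.505, -0.49], 1],
    [[0, 0, 0], [0.012, 0.505, -0.49], 1]
  ]
}}

```text
time: 14.6
position: [530.0, 207.2, 85.3]
eef_rot: [[-0.974, 0.226, 0.002], [0.226, 0.974, 0.001], [-0.002, 0.002, -1.0]]
contact_force: [0.1, 0.3, -2.5]
width: 25.7
finger_force: 104.4
```

Call:
{"name": "send_rows", "arguments": {
  "motion": [
    [[0, 0, 0], [0, 0, -0.015], 1],
    [[0, 0, 0], [0, 0, -0.03], 1],
    [[0, 0, 0], [0, 0, -0.04], 1],
    [[0, 0, 0], [0, 0, -0.04], 1],
    [[0, 0, 0], [0, 0, -0.04], 1]
  ]
}}

```text
time: 15.1
position: [528.9, 206.9, 73.5]
eef_rot: [[-0.974, 0.226, -0.0], [0.226, 0.974, -0.0], [0.0, -0.0, -1.0]]
contact_force: [-0.9, -0.2, -2.8]
width: 25.8
finger_force: 104.4
```

Call:
{"name": "send_rows", "arguments": {
  "motion": [
    [[0, 0, 0], [0, 0, -0.004], 1],
    [[0, 0, 0], [0, 0, -0.008], 1],
    [[0, 0, 0], [0, 0, -0.008], 1],
    [[0, 0, 0], [0, 0, -0.008], 1]
  ]
}}

```text
time: 15.5
position: [529.1, 207.0, 71.9]
eef_rot: [[-0.974, 0.226, 0.0], [0.226, 0.974, 0.0], [-0.0, 0.0, -1.0]]
contact_force: [0.2, -0.7, -1.2]
width: 25.7
finger_force: 104.8
```

Touching lightly; a bit more, then release gently.

Call:
{"name": "send_rows", "arguments": {
  "motion": [
    [[0, 0, 0], [0, 0, -0.003], 1],
    [[0, 0, 0], [0, 0, -0.003], 1],
    [[0, 0, 0], [0, 0, -0.003], 1]
  ]
}}

```text
time: 15.8
position: [529.2, 207.0, 71.4]
eef_rot: [[-0.974, 0.226, 0.0], [0.226, 0.974, 0.0], [-0.0, 0.0, -1.0]]
contact_force: [-2.0, -0.5, 3.7]
width: 25.6
finger_force: 105.3
```

Call:
{"name": "send_rows", "arguments": {
  "motion": [
    [[0, 0, 0], [0, 0, 0], 0.3],
    [[0, 0, 0], [0, 0, 0], 0.1],
    [[0, 0, 0], [0, 0, 0], -0.2],
    [[0, 0, 0], [0, 0, 0], -0.5],
    [[0, 0, 0], [0, 0, 0], -1],
    [[0, 0, 0], [0, 0, 0], -1],
    [[0, 0, 0], [0, 0, 0], -1],
    [[0, 0, 0], [0, 0, 0], -1],
    [[0, 0, 0], [0, 0, 0], -1],
    [[0, 0, 0], [0, 0, 0], -1]
  ],
  "squeeze": 20
}}

```text
time: 16.8
position: [529.0, 206.9, 70.9]
eef_rot: [[-0.974, 0.226, -0.0], [0.226, 0.974, -0.0], [0.0, -0.0, -1.0]]
contact_force: [-0.5, 0.3, 0.0]
width: 85.3
finger_force: 0.0
```

Call:
{"name": "send_rows", "arguments": {
  "motion": [
    [[0, 0, 0], [0, 0, 0.1], -1],
    [[0, 0, 0], [0, 0, 0.25], -1],
    [[0, 0, 0], [0, 0, 0.45], -1],
    [[0, 0, 0], [-0.2, 0.2, 0.6], -1],
    [[0, 0, 0], [-0.35, 0.35, 0.7], -1],
    [[0, 0, 0], [-0.5, 0.5, 0.7], -1],
    [[0, 0, 0], [-0.5, 0.7, 0.7], -1],
    [[0, 0, 0], [-0.5, 0.7, 0.7], -1],
    [[0, 0, 0], [-0.5, 0.7, 0.7], -1],
    [[0, 0, 0], [-0.5, 0.7, 0.7], -1]
  ]
}}

```text
time: 17.8
position: [403.6, 382.4, 245.7]
eef_rot: [[-0.975, 0.224, -0.0], [0.224, 0.975, -0.001], [0.0, -0.001, -1.0]]
contact_force: [0.1, -0.7, 0.9]
width: 85.3
finger_force: 0.0
```

Run:
```python
from h import *
T=avg("top",3);S=avg("scene",3);s=ctrl.get_state()
print(np.round(s["position"],1),np.round(s["contact_force"],1),s["time"])
f=lambda im,x,y,g:np.clip(cv2.resize(im[y:y+60,x:x+80,::-1],(400,300),interpolation=cv2.INTER_CUBIC)*g,0,255).astype(np.uint8)
cv2.imwrite("pics/end.png",np.vstack([np.hstack([f(T,148,200,1.5),f(S,300,175,1.2)]),np.hstack([f(T,292,185,1.5),f(S,184,194,1.5)])]))
```

```text
[404.7 380.8 245.9] [-0.5  0.   0.7] 18.1
```

View pics/end.png

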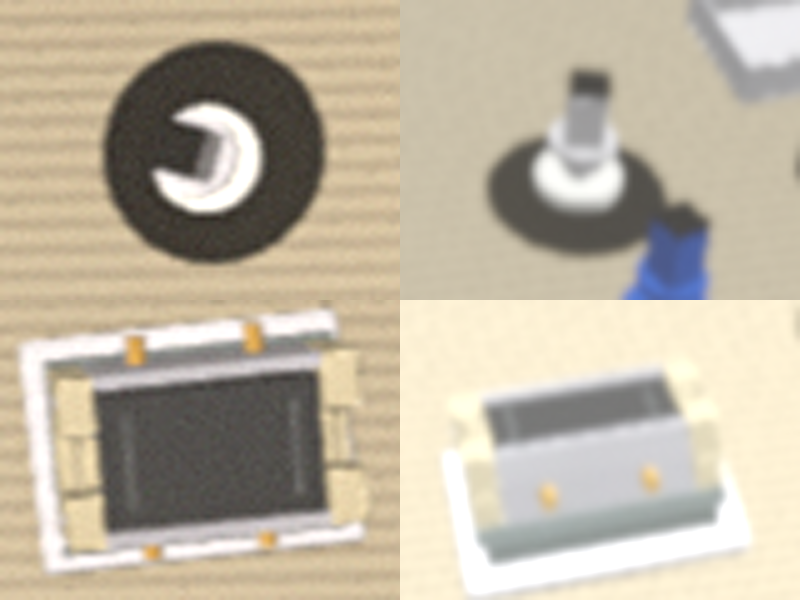

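The tool stands upright on the pad (foot at about (208,158) in the top-left panel). The cover sits evenly below the rim at both ends (bottom panels), and the arm is clear.

```bash
python3 -c "
from station import ctrl
print(ctrl.hand_in())"
```

```text
the job is handed in; nothing more can be done
None
```

The cover clicked down past both latches onto its seals and was held there at about 20 N for over a second; the tool is back upright on its pad, and I handed the job in at about 18 s (no verdict was shown).

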